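Release and push off the filter cover

ROBOT

A 6-joint arm with a two-finger parallel gripper is mounted at the origin on a cart in front of the work surface, level with it; the furniture and walls round the work are solid. World frame = base frame: x ahead of the robot, y to its left, z up, the work surface at z = 0. Lengths are in mm, angles in rad, forces in N, time in s.
With the tool pointing down it reaches from about 375 to 900 mm from the base axis. Payload 3.1 kg.
Tool frame: the origin (TCP) lies on the centre line of the jaws, within the pads' length; the fingertips stand ahead of it and the grasp point (between the pads) lies 8 mm behind it (r.nose_length is the z of the fingertips in the tool frame, in mm); z points along the fingers, y is the line along which they close (so a half turn about z gives the same grasp; the last joint's range is limited). The gripper opens to 87 mm and grips with 3 to 60 N. Pads are 19 mm wide; open, the fingers measure 117 mm over their backs; the gripper's body (75 mm by 190 mm) begins 51 mm behind the grasp point.
Start: joints at [-1.323, 0.527, 1.433, -0, 1.181, -0.178], TCP at [258.175, -569.159, 233.548] pointing down, gripper open.
Joint ranges: [-3.08, 3.08], [-0.75, 2.2], [0.22, 2.44], [-1.43, 4.57], [0, 2.65], [-2.85, 2.85]. Speed limits (rad/s): [2.79, 2.79, 3.14, 3.14, 3.14, 3.14].

INTERFACE

Orientations are given as a unit quaternion [x, y, z, w].
In Python, from bench import r gives the robot as it stands. Calls block until the motion is done:
- r.movep(position, orientation): joint-space move of the TCP to a pose.
- r.line_to(position, frame=None, vel=150): straight line of the TCP; frame=None keeps the orientation; vel is the mean speed in mm/s.
- r.goto_joints(angles): joint-space move.
- r.set_gripper(opening): opening from 0.0 (shut) to 1.0 (fully open); the grip force is fixed at half the most; returns when the fingers have stopped.
- r.hold(seconds).
- r.inverse_kinematics(position, orientation): joint angles nearest the present ones, or None.
- r.state(): the state.
- r.capture(name): name is "scene" or "top"; returns (picture, depth): 400x640x3 uint8, red, green, blue; 400x640 float32, mm along the optical axis (not along the pixel's ray), 0 where there is no reading.
- r.camera_params(name): a dict with "mtx" (3x3 intrinsics, pixels), "rvec" (rotation vector, rad) and "tvec" (3), from world to camera coordinates, as OpenCV has them. Camera axes: x right, y down, z forward; pixel columns grow to the right and rows downward; lengths in mm; the calibration is good to about 2 mm. A picture is of the moment at which its call begins. camera_params takes no time and is no camera call.
A pose or a line that the arm cannot do raises r.PlanningError and nothing moves.
- r.finish_job(): hands the job in; it is judged then, once.
Trained networks look in the newest picture that a camera, given by its name, has taken for a name from the list of things; names that differ only in an ending like _2 or _b are one class to them, and where a whole thing is asked for, a point or a joint stands for the part that bears it (a point fixed in the world has none). Each returns a list of dicts, best first, with "p" (0 to 1); they miss things now and then, are a little off and sometimes report something else, mostly with a low value. They report only what shows in the picture. A call takes as long as a camera call. They do not tell look-alikes from the thing itself.
- r.spot_in(camera, query): "bbox" ([left, top, width, height] in pixels, round what is visible of it).
- r.landmark_of(camera, query): "uv" ([column, row] in pixels: a listed point, or the origin of a listed thing).
The state is a dict: "t": time; "qpos": joint angles; "qd": joint speeds; "tau": joint torques, N m; "ee_pos": TCP position; "eef_rot": TCP orientation; "ft_force": force on the tool from outside, world axes, zero at the start; "ft_torque": the same for the moment, N m; "finger_gap": opening from 0.0 (shut) to 1.0 (fully open); "gripper_force": force on a finger pad.
Only numpy, scipy, OpenCV 4.12 (cv2) and the standard library are available. Lean on these libraries where they do the work, as an engineer would, in place of code of your own. Each camera call takes 0.05 s, during which the arm holds its last target. There are 200 camera calls.

TASK

Two gas-filter housings stand on the bench, one longer than the other, both shut. Open the longer one: press the white snap tab at its side fully in, then push the released grey cover along its guides, off the filter, until it meets the end stop. Only press and push: do not lift the cover, and leave the shorter housing shut and the things around undisturbed.

Things in the scene. Friction and masses are not known exactly. Their poses are not given: they have to be found in the camera images.
- long_housing: The longer aluminium gas-filter housing fixed to the bench, 226 mm long (its y), 79 wide, plus 12 mm brass stubs at the ends and the tab bracket out to x=+68. Origin: on the bench, mid-line, under the catch bar. At yaw 0 x points away from the robot, y the way the cover slides off. Spans y=-109 to +117. Deck z=50; guide walls (inner faces x=+-34.5) to z=60; filter opening y=-94 to -14.
- long_cover: The longer housing's grey plastic cover, loose, 96 mm long (its y), 66 wide, 25 high, 0.12 kg, lying on the deck between the guides, 1.5 mm play each side. Origin: centre of its underside, axes as the housing's. Origin at housing y=-54 when seated, +62 at the stop. Its upright rear face (own y=-48, away from the tab) is bare above z=54 to push on; slides with about 1 N once the catch bar is down.
- long_tab (a joint): snap tab of the longer housing, m: 0 = out (catch bar 8 mm above the deck, before the cover's front face), 0.010 = fully in (bar 2 mm below the deck). Pressed straight down with about 4 N; no spring, it stays where it is pushed.
- long_pad (a point): middle of the top face of the longer housing's tab pad, a white ribbed pad 22 mm (x) by 26 mm (y) outside the housing's +x side, at x=+57.5, y=0, z=72 mm in the housing frame when out, z=62 when fully in. Moves with the tab.
- long_stop (a point): Longer housing's end stop of the parking deck: middle of its upright face at deck level, x=0, y=+110, z=50 mm in the housing frame. The stop rises to z=62. The parking deck in front of it (y=+6 to +110) is empty. At the other end, behind the cover's seat, a low lip (y=-109 to -104) rises to z=54.
- short_housing: The shorter aluminium gas-filter housing fixed to the bench, 162 mm long (its y), 79 wide, plus 12 mm brass stubs at the ends and the tab bracket out to x=+68. Origin: on the bench, mid-line, under the catch bar. At yaw 0 x points away from the robot, y the way the cover slides off. Spans y=-77 to +85. Deck z=50; guide walls (inner faces x=+-34.5) to z=60; filter opening y=-62 to -14. To be left shut.
- short_cover: The shorter housing's grey plastic cover, loose, 64 mm long (its y), 66 wide, 25 high, 0.12 kg, lying on the deck between the guides, 1.5 mm play each side. Origin: centre of its underside, axes as the housing's. Origin at housing y=-38 when seated, +46 at the stop. Its upright rear face (own y=-32, away from the tab) is bare above z=54 to push on; slides with about 1 N once the catch bar is down.
- short_tab (a joint): snap tab of the shorter housing, m: 0 = out (catch bar 8 mm above the deck, before the cover's front face), 0.010 = fully in (bar 2 mm below the deck). Pressed straight down with about 4 N; no spring, it stays where it is pushed.
- short_pad (a point): middle of the top face of the shorter housing's tab pad, a white ribbed pad 22 mm (x) by 26 mm (y) outside the housing's +x side, at x=+57.5, y=0, z=72 mm in the housing frame when out, z=62 when fully in. Moves with the tab.
- monitor_corner (a point): obstacle: lower right front corner of the computer monitor's screen, the screen's part nearest to the robot, behind the housings. From here the upright screen runs 442 mm to the left and away (direction x +0.38, y +0.92 in the world), and from 50 to 360 mm above the bench. It is fixed; move the arm round in front of it.
- tower_corner (a point): obstacle: right lower front edge of the black computer tower, the tower's part nearest to the robot, at the right behind the right-hand housing. From here its front face runs 178 mm to the left and away (direction x +0.54, y +0.84 in the world), from the bench up to 375 mm. It is fixed; keep the hand clear of it.
- vial: small black-capped vial, 15 mm across, 50 mm tall, standing between the housings; origin under its base. Bystander.
- marker: marker pen, 126 mm long, 14 mm thick, lying between the housings, behind the vial; origin under its middle. Bystander.
- beaker: clear empty beaker, 70 mm across, 85 mm tall, at the right; origin under its base. Bystander.
- amber_bottle: brown bottle with white cap, 52 mm across, 105 mm tall, behind; origin under its base. Bystander.
- tip_box: pipette tip box with a clear lid, 74x110x72 mm, behind at the right; origin under its base. Bystander.
Mind the look-alikes: they are no part of the job. What is shaped like the long_cover but green is not meant.

How it is judged (in metres and radians):
On the way, in this order (a step that is already met when the one before it is completed fails the run):
1. the longer housing's tab is pressed fully in while its cover is still on its seat (value of joint long_tab above 0.0085 m and y of long_cover in the frame of long_housing below -0.046 m), for 0.1 s.
2. the longer cover is pushed along to within 12 mm of the end stop (y of long_cover in the frame of long_housing above 0.05 m), for 0.1 s.
At the end, for the whole second after the job is handed in: The longer housing's tab is in (at least 8.5 of 10 mm), its cover lies flat between the guides at rest on the parking deck, within 12 mm of the end stop; the shorter housing is shut (cover within 6 mm of its seat, tab out to within 4 mm); each bystander is within 20 mm of its start (value of joint long_tab above 0.0085 m and y of long_cover in the frame of long_housing between 0.05 and 0.066 m and x of long_cover in the frame of long_housing between -0.005 and 0.005 m and z of long_cover in the frame of long_housing between 0.046 and 0.054 m and angle between long_cover's own z axis and vertical below 0.06 rad and linear speed of long_cover below 0.02 m/s and value of joint short_tab below 0.004 m and y of short_cover in the frame of short_housing between -0.044 and -0.032 m and distance of each of vial, marker, beaker, amber_bottle, tip_box from where it was at the start of the episode below 0.02 m); the robot touches nothing.
It fails at once if the longer cover is lifted more than 8 mm off the deck or tipped over 0.2 rad (z of long_cover in the frame of long_housing above 0.058 m or angle between long_cover's own z axis and vertical above 0.2 rad).
It fails at once if the shorter housing's tab is pressed over 4 mm or its cover shifted or lifted over 6 mm (value of joint short_tab above 0.004 m or distance of short_cover from where it was at the start of the episode above 0.006 m).
It fails at once if a bystander is moved over 20 mm or tipped (distance of any of vial, marker, beaker, amber_bottle, tip_box from where it was at the start of the episode above 0.02 m or angle between any of vial, beaker, amber_bottle, tip_box's own z axis and vertical above 0.3 rad).
It also fails if it takes over 40 s, if anything falls off the work surface, if the arm or the gripper's body presses on something with over 40 N, if the wrist force passes 120 N, or if a joint passes its speed limit or range.

## Working session

There is one attempt and no reset: what is moved stays moved. The work goes in short steps, each a Python script; the robot and the scene stay as the last script left them, time stands still between calls to the robot, and variables do not carry over. Pictures are saved under pics/ and viewed, at most 10 in all, crops included, and the job is handed in when it is done.

```bash
mkdir -p pics; ls; python3 - <<'E'
from bench import r
import cv2,numpy as np
for c in("scene","top"):
    im,d=r.capture(c); cv2.imwrite(f"pics/{c}0.png",im[:,:,::-1]); np.save(f"{c}_d.npy",d); cv2.imwrite(f"{c}.png",im[:,:,::-1])
    for q in["long_housing","long_cover","long_pad","long_stop","short_housing","short_cover","short_pad"]:
        print(c,q,[(np.round(a["uv"]).tolist(),round(a["p"],2)) for a in r.landmark_of(c,q)][:4])
    p=r.camera_params(c); print(p)
print(r.nose_length,r.state()["t"])
E
```

```text
pics
scene long_housing [([264.0, 254.0], 0.83)]
scene long_cover [([192.0, 251.0], 0.91), ([315.0, 226.0], 0.69)]
scene long_pad [([252.0, 223.0], 0.64), ([390.0, 203.0], 0.59)]
scene long_stop [([225.0, 244.0], 0.96)]
scene short_housing [([377.0, 219.0], 0.61), ([316.0, 225.0], 0.36)]
scene short_cover [([389.0, 201.0], 0.63)]
scene short_pad [([366.0, 196.0], 0.49)]
{'mtx': array([[501.70098103,   0.        , 330.21635292],
       [  0.        , 501.70098103, 201.94795965],
       [  0.        ,   0.        ,   1.        ]]), 'rvec': array([ 0.91962194, -2.10124866,  1.36766148]), 'tvec': array([ 286.54080443,  217.07806633, 1303.39106324])}
top long_housing [([248.0, 208.0], 0.75), ([248.0, 184.0], 0.71)]
top long_cover [([200.0, 160.0], 0.93), ([261.0, 210.0], 0.88), ([366.0, 208.0], 0.22)]
top long_pad [([249.0, 186.0], 0.62), ([336.0, 191.0], 0.23)]
top long_stop [([213.0, 198.0], 0.8)]
top short_housing []
top short_cover [([375.0, 230.0], 0.76)]
top short_pad [([366.0, 228.0], 0.66)]
{'mtx': array([[423.59504077,   0.        , 321.05800164],
       [  0.        , 423.59504077, 194.14020291],
       [  0.        ,   0.        ,   1.        ]]), 'rvec': array([ 2.15821625, -2.16257621,  0.12000112]), 'tvec': array([ -31.83502365,  505.2889662 , 1423.90049449])}
11.0 0.8
```

View pics/scene0.png

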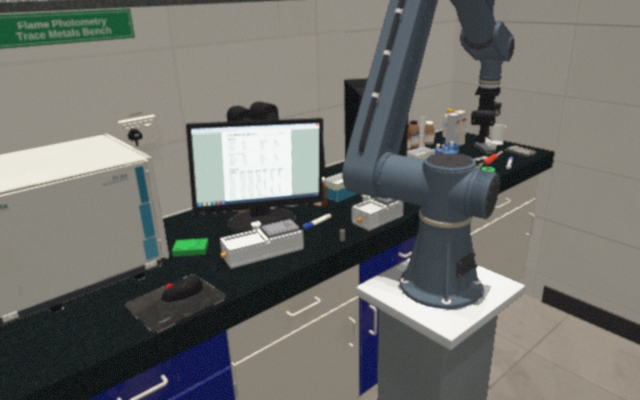

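View pics/top0.png

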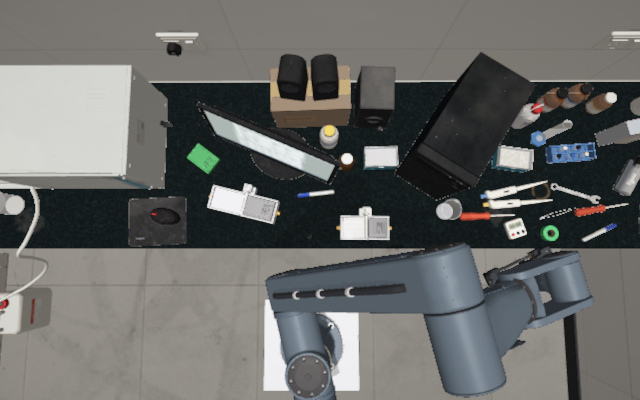

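The longer housing is at left in the top view (about 208–280, 184–222): grey cover at its right half (261,208), white tab pad at (249,187), empty parking deck at left. Candidates for the long cover are the grey one at (261,208) and the green block at (203,158). Only the grey one lies in the housing, so the green one is the decoy. The shorter housing is at (365,226). I'll confirm this in a crop and fit the pose from depth.

```bash
cat > h.py <<'E'
import numpy as np,cv2
from bench import r
def world(c,uv,z=None,d=None):
    p=r.camera_params(c);R=cv2.Rodrigues(p["rvec"])[0];t=np.ravel(p["tvec"])
    uv=np.atleast_2d(uv).astype(float)
    ray=np.c_[uv,np.ones(len(uv))]@np.linalg.inv(p["mtx"]).T
    o=-R.T@t; w=ray@R
    s=((z-o[2])/w[:,2]) if d is None else d
    return o+w*np.reshape(s,(-1,1))
def pix(c,P):
    p=r.camera_params(c);return cv2.projectPoints(np.float64(P),p["rvec"],p["tvec"],p["mtx"],None)[0][:,0]
E
python3 - <<'E'
from h import *
d=np.load("top_d.npy");v,u=np.mgrid[175:230,195:295];u=u.ravel();v=v.ravel()
P=world("top",np.c_[u,v],d=d[v,u])
for n,z in(("pad",72),("stop",50),("cov",50)):
    print(n,world("top",{"pad":(249,186.5),"stop":(213,198),"cov":(261,210)}[n],z)[0].round())
print("corner top",r.landmark_of("top","monitor_corner")[:2], world("top",(335,180),50).round())
for n in("tower_corner",):print(r.landmark_of("top",n)[:2])
for lo,hi in((40,90),(55,66),(68,74),(74,90),(40,54)):
    m=(P[:,2]>lo)&(P[:,2]<hi);Q=P[m];print(lo,hi,m.sum(),cv2.minAreaRect(Q[:,:2].astype(np.float32)), np.median(Q[:,2]))
np.save("P.npy",P)
im=cv2.imread("top.png")
a=cv2.resize(im[140:240,185:300],None,fx=5,fy=5,interpolation=cv2.INTER_CUBIC)
s=cv2.imread("scene.png");b=cv2.resize(s[180:275,165:315],None,fx=4,fy=4,interpolation=cv2.INTER_CUBIC)
cv2.imwrite("pics/crop1.png",a)
E
```

```text
pad [526. 207.  72.]
stop [490. 332.  50.]
cov [449. 169.  50.]
corner top [{'uv': [338.1, 187.0], 'p': 0.58}] [[551. -80.  50.]]
[{'uv': [436.2, 205.1], 'p': 0.79}]
40 90 1677 ((482.606201171875, 225.05679321289062), (229.7955780029297, 107.97187805175781), 76.08369445800781) 59.15572334732292
55 66 390 ((483.101318359375, 226.49032592773438), (226.82635498046875, 107.76256561279297), 75.93169403076172) 59.57713622449535
68 74 304 ((485.9650573730469, 218.39601135253906), (212.21615600585938, 94.0545425415039), 61.56765365600586) 71.89731805528754
74 90 304 ((472.20166015625, 177.20132446289062), (112.12466430664062, 96.61571502685547), 75.8719253540039) 76.18367871132602
40 54 610 ((480.2086486816406, 224.43368530273438), (227.34510803222656, 102.8740005493164), 76.33241271972656) 50.56621204263024
```

View pics/crop1.png

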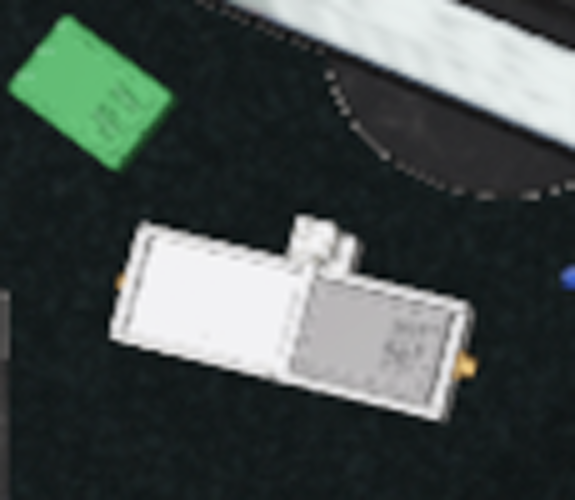

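The crop confirms it: the grey cover sits in the housing at its right end, the pad is at crop (318,240), and the green block is separate. The fitted rectangle of 226.8 × 107.8 mm matches the expected 226 × 107.5. Next I'll check the bracket heights, the overlay and a safe path.

```bash
cat >> h.py <<'E'
yaw=np.deg2rad(75.95-90); hx=np.array([np.cos(yaw),np.sin(yaw),0]); hy=np.array([-np.sin(yaw),np.cos(yaw),0])
O=np.array([483,226.2,0])-14.25*hx-4*hy
def H(x,y,z): return O+x*hx+y*hy+np.array([0,0,z])
E
python3 - <<'E'
from h import *
from scipy.spatial.transform import Rotation as Ro
P=np.load("P.npy");L=np.c_[(P-O)@hx,(P-O)@hy,P[:,2]]
m=(L[:,0]>41)&(L[:,0]<75)&(abs(L[:,1])<45)&(L[:,2]>8)
for q in L[m].round().astype(int).tolist():print(q,end=' ')
print("\ntower",world("top",(436.2,205.1),0),"mon",world("top",(338.1,187),50),"O",O)
s=r.state();print(s["eef_rot"],Ro.from_quat(s["eef_rot"]).as_matrix().round(2).tolist())
im=cv2.imread("top.png");s4=5
def poly(pts,c):
    a=pix("top",[H(*p) for p in pts]);a=((a-[185,140]+.5)*s4).astype(np.int32);cv2.polylines(big,[a],True,c,1)
big=cv2.resize(im[140:240,185:300],None,fx=5,fy=5,interpolation=cv2.INTER_CUBIC)
poly([(46.5,-13,72),(68.5,-13,72),(68.5,13,72),(46.5,13,72)],(0,0,255))
poly([(-39.5,-109,60),(39.5,-109,60),(39.5,117,60),(-39.5,117,60)],(0,200,0))
poly([(-33,-102,75),(33,-102,75),(33,-6,75),(-33,-6,75)],(255,0,0))
cv2.imwrite("pics/ov.png",big)
# candidate orientations & IK
for sg in(1,-1):
  y=sg*hy;z=np.array([0,0,-1.]);R=np.c_[np.cross(y,z),y,z];q=Ro.from_matrix(R).as_quat()
  for n,p in(("press",H(57.5,0,120)),("rear",H(0,-135,120)),("end",H(0,0,71))):
    print(sg,n,p.round(),q.round(4),np.round(r.inverse_kinematics(p.tolist(),q.tolist()),2))
E
```

```text
[67, 42, 9] [66, 12, 71] [67, 8, 71] [68, 5, 71] [62, 10, 75] [63, 7, 72] [64, 4, 74] [65, 1, 71] [66, -2, 68] [67, -6, 73] [68, -7, 65] [59, 13, 72] [59, 9, 75] [60, 7, 71] [61, 3, 72] [62, 0, 73] [62, -4, 77] [63, -7, 73] [64, -11, 76] [65, -13, 73] [55, 12, 73] [56, 8, 78] [57, 5, 74] [58, 2, 74] [58, -3, 81] [59, -5, 76] [60, -7, 69] [61, -11, 73] [63, -10, 52] [66, -9, 32] [67, -13, 34] [52, 12, 69] [52, 6, 81] [54, 5, 72] [54, 1, 72] [56, -1, 67] [56, -5, 71] [57, -9, 74] [58, -11, 71] [61, -9, 45] [62, -12, 43] [63, -14, 35] [64, -18, 35] [65, -20, 31] [49, 44, 8] [49, 10, 74] [49, 7, 74] [50, 3, 76] [51, 1, 71] [52, -3, 75] [53, -6, 70] [54, -9, 71] [54, -13, 75] [58, -10, 45] [59, -12, 35] [60, -16, 40] [61, -19, 39] [62, -20, 28] [65, -20, 10] [48, 21, 35] [48, 17, 37] [47, 7, 70] [47, 3, 70] [47, -2, 80] [48, -5, 78] [49, -7, 74] [51, -9, 68] [51, -13, 71] [55, -10, 38] [55, -14, 40] [57, -16, 37] [57, -20, 39] [59, -21, 28] [44, 19, 40] [44, 14, 45] [46, 13, 36] [44, 3, 69] [45, 0, 65] [46, -4, 72] [46, -8, 74] [47, -11, 73] [50, -8, 43] [51, -11, 40] [52, -14, 37] [53, -
[... 493 characters left out ...]
        ]
[ 9.77420925e-01  2.11301527e-01  9.59403519e-06 -1.12680764e-07] [[0.91, 0.41, 0.0], [0.41, -0.91, 0.0], [0.0, 0.0, -1.0]]
1 press [524. 212. 120.] [0.1223 0.9925 0.     0.    ] [ 0.19  0.6   1.68 -0.    0.85 -1.14]
1 rear [435.  95. 120.] [0.1223 0.9925 0.     0.    ] [-0.04  0.49  1.98 -0.    0.67 -1.36]
1 end [468. 226.  71.] [0.1223 0.9925 0.     0.    ] [ 0.23  0.65  1.83 -0.    0.67 -1.09]
-1 press [524. 212. 120.] [ 0.9925 -0.1223  0.     -0.    ] [ 0.19  0.6   1.68 -0.    0.85  2.  ]
-1 rear [435.  95. 120.] [ 0.9925 -0.1223  0.     -0.    ] [-0.04  0.49  1.98 -0.    0.67  1.78]
-1 end [468. 226.  71.] [ 0.9925 -0.1223  0.     -0.    ] [ 0.23  0.65  1.83 -0.    0.67  2.05]
```

View pics/ov.png

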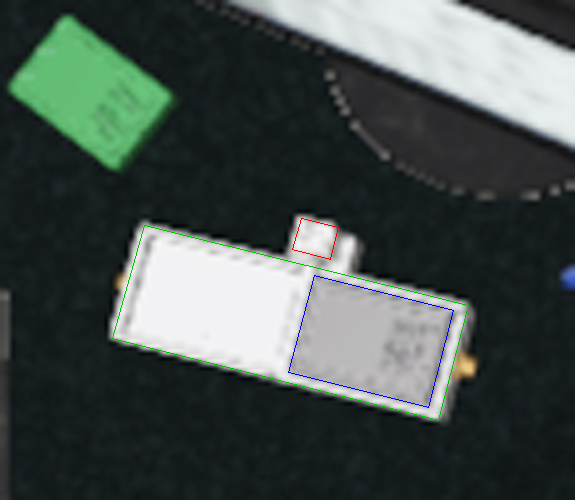

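The overlay fits: pad, housing and cover outlines coincide with the picture, and the bracket is only about 40 mm high. I'll retract away from the tower, swing round, and hover over the pad.

```bash
cat >> h.py <<'E'
Q=[0.1223*1,0.9925,0,0]
from scipy.spatial.transform import Rotation as Ro
_z=np.array([0,0,-1.]);Q=Ro.from_matrix(np.c_[np.cross(hy,_z),hy,_z]).as_quat().tolist()
E
python3 - <<'E'
from h import *
r.set_gripper(0.0)
p=np.array(r.state()["ee_pos"]);d=p[:2]/np.linalg.norm(p[:2])
r.line_to([*(d*420),270],vel=250)
q=np.array(r.state()["qpos"]);print(q.round(2))
q[5]=-1.3;r.goto_joints(q.tolist())
q[0]=0.1;q[5]=-1.2;r.goto_joints(q.tolist())
print(np.round(r.state()["ee_pos"]))
r.movep(H(57.5,0,130).tolist(),Q)
r.line_to(H(57.5,0,90).tolist(),vel=100)
s=r.state();print(s["t"],np.round(s["ee_pos"],1),H(57.5,0,90).round(1),np.round(s["ft_force"],1))
im,_=r.capture("scene");cv2.imwrite("s2.png",im[:,:,::-1]);cv2.imwrite("pics/s2.png",cv2.resize(im[150:280,160:320,::-1],None,fx=4,fy=4,interpolation=cv2.INTER_CUBIC))
E
```

```text
[-1.41  0.2   1.87  0.    1.07 -0.27]
[394. 150. 270.]
7.825 [524.1 211.7  90.7] [524.  211.8  90. ] [-0.2 -0.   0.2]
```

View pics/s2.png

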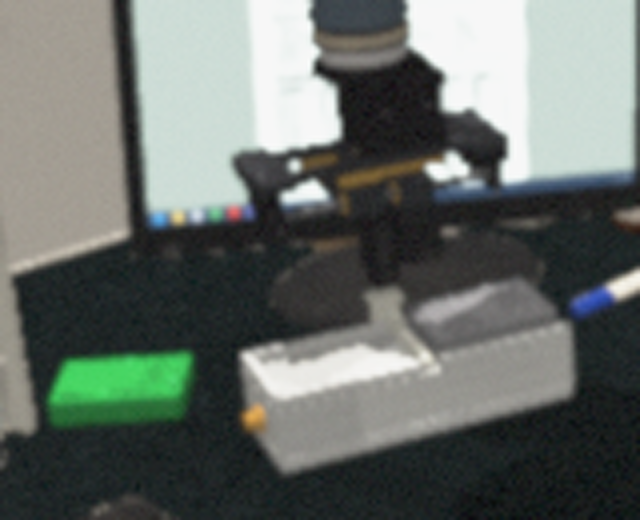

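The closed fingertips are just above the white pad at crop (385,290), in line with the catch bar, and clear of the monitor. Pressing now.

```bash
python3 - <<'E'
from h import *
for z in [84,80,76,74]+list(np.arange(73,66,-.7)):
    r.line_to(H(57.5,0,z).tolist(),vel=40);s=r.state();f=s["ft_force"][2]
    print(round(z,1),round(s["ee_pos"][2],1),np.round(s["ft_force"],1))
    if f>14 and z<75:break
r.hold(.2)
r.line_to(H(57.5,0,120).tolist(),vel=150)
im,d=r.capture("top");cv2.imwrite("t3.png",im[:,:,::-1])
print(r.state()["t"])
r.movep(H(0,-135,120).tolist(),Q)
im,d=r.capture("top");cv2.imwrite("pics/t3.png",cv2.resize(im[140:240,185:300,::-1],None,fx=5,fy=5,interpolation=cv2.INTER_CUBIC))
v,u=np.mgrid[175:230,195:295];u=u.ravel();v=v.ravel();P=world("top",np.c_[u,v],d=d[v,u])
L=np.c_[(P-O)@hx,(P-O)@hy,P[:,2]];m=(abs(L[:,0]-57.5)<9)&(abs(L[:,1])<9)&(L[:,2]>50);print("pad z",np.median(L[m,2]),m.sum(),r.state()["t"])
E
```

```text
84 83.9 [-1.2  0.3  0.4]
80 79.9 [1.2 0.5 0.8]
76 75.7 [0.8 0.3 0. ]
74 73.9 [1.1 0.3 1. ]
73.0 73.3 [0.2 0.1 4.5]
72.3 73.2 [-0.7  0.3  8.1]
71.6 73.1 [-1.6 -0.1 12.6]
70.9 73.0 [-2.8 -2.4 16.4]
10.65
pad z 64.45031958844788 16 11.3417
```

The tab bottomed out at tip z = 62 (16 N). Next I'll push the cover, using the force reading to find the stop.

```bash
python3 - <<'E'
from h import *
Z=72
r.line_to(H(0,-135,Z).tolist(),vel=120)
f0=np.dot(r.state()["ft_force"],hy)
def go(y,v):
    r.line_to(H(0,y,Z).tolist(),vel=v);s=r.state();f=np.dot(s["ft_force"],hy)-f0
    print(y,((np.array(s["ee_pos"])-O)@hy).round(1),round(f,1),np.round(s["ft_force"],1));return f
ok=True
for y in (-120,-115,-110,-100):
    if go(y,40)<-12: ok=False;print("blocked");break
if ok:
    for y in list(range(-85,-10,15))+list(range(-13,6,2)):
        if go(y,50 if y<-14 else 20)<-6:break
print(r.state()["t"])
im,d=r.capture("top");cv2.imwrite("pics/t4.png",cv2.resize(im[140:240,185:300,::-1],None,fx=5,fy=5,interpolation=cv2.INTER_CUBIC))
E
```

```text
-120 -119.7 0.3 [-0.5 -0.2 -0.7]
-115 -114.9 1.5 [ 0.6  0.7 -0. ]
-110 -109.8 0.2 [-0.4 -0.4 -0.5]
-100 -99.6 -0.0 [-0.2 -0.6  0.1]
-85 -84.6 1.0 [ 0.5  0.2 -0.5]
-70 -69.6 1.1 [1.1 0.1 0.2]
-55 -54.6 0.9 [ 0.6  0.1 -0.1]
-40 -39.5 0.9 [0.1 0.2 0.2]
-25 -24.5 0.7 [-0.7  0.2  0.3]
-13 -12.8 0.3 [ 0.2 -0.4 -0.5]
-11 -10.8 0.1 [ 0.3 -0.7 -0.9]
-9 -8.8 1.3 [0.5 0.6 0.2]
-7 -6.8 0.4 [ 0.  -0.3 -0.2]
-5 -4.8 0.6 [-0.6  0.1  0. ]
-3 -2.8 0.1 [ 0.4 -0.6 -0.1]
-1 -0.8 -0.0 [ 0.2 -0.8  0.5]
1 1.2 0.2 [-0.7 -0.3  0.2]
3 3.2 0.1 [-0.4 -0.5  0.5]
5 5.2 1.5 [-0.3  0.9 -0.5]
18.6167
```

View pics/t4.png

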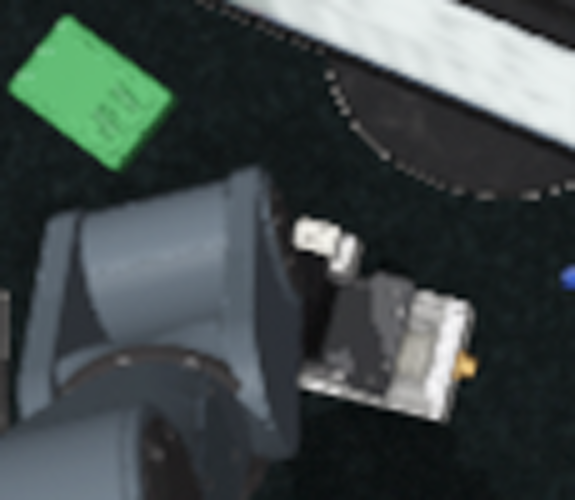

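The filter is exposed, so the cover has slid. No stop contact yet, because the fingertips are thinner than I assumed. I'll continue gently until I feel it.

```bash
python3 - <<'E'
from h import *
Z=72
for y in np.arange(5.5,14,1):
    r.line_to(H(0,y,Z).tolist(),vel=15);r.hold(.05);s=r.state();f=np.dot(s["ft_force"],hy)
    print(y,((np.array(s["ee_pos"])-O)@hy).round(1),round(f,1))
    if f<-5:break
r.line_to(H(0,y-25,Z).tolist(),vel=80)
r.line_to(H(0,y-25,130).tolist(),vel=150)
r.movep(H(-40,-160,270).tolist(),Q)
im,d=r.capture("top");cv2.imwrite("pics/t5.png",cv2.resize(im[140:240,185:300,::-1],None,fx=5,fy=5,interpolation=cv2.INTER_CUBIC))
v,u=np.mgrid[175:230,195:295];u=u.ravel();v=v.ravel();P=world("top",np.c_[u,v],d=d[v,u])
L=np.c_[(P-O)@hx,(P-O)@hy,P[:,2]];m=(abs(L[:,0])<25)&(L[:,2]>67)&(L[:,2]<84)
print("cover y",np.percentile(L[m,1],[1,50,99]),np.median(L[m,2]),"t",r.state()["t"])
m=(abs(L[:,0]-57.5)<9)&(abs(L[:,1])<9)&(L[:,2]>50);print("pad z",np.median(L[m,2]),m.sum(),r.state()["ft_force"])
E
```

```text
5.5 5.2 -1.8
6.5 5.3 -6.8
cover y [ 14.19416487  60.84577705 109.18805989] 74.61948759661846 t 21.1333
pad z 62.801899173550055 29 [ 0.6814147  -0.21992479  0.57598719]
```

View pics/t5.png

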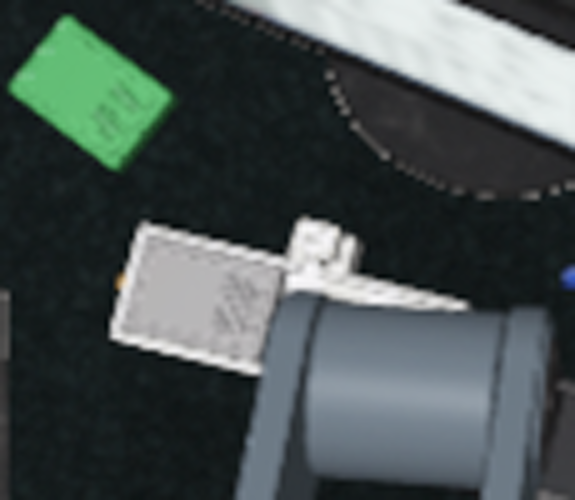

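The cover lies flat at the stop (y from 14 to 109, top at z = 74.6), the pad is down at about 62.8, and the hand is clear. Handing in.

```bash
python3 -c "
from bench import r
print(r.finish_job())"
```

```text
the job is handed in; nothing more can be done
None
```

I pressed the longer housing's tab fully in and slid its grey cover to the end stop, where it lies flat; the arm kept clear of the shorter housing and the bystanders, though I did not re-measure them before handing in, and no verdict was returned.

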